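Pull the bottle case's sash down with the hook pole

TASK

Take the hook pole (not the plunger pole) from its rest, drop its hook into the ring high up on the sash of the sloping bottle case, and pull the sash all the way down to its stop with it. Then unhook, leaving the sash down, and lay the pole back on the rest in the same place and direction as it lay, without disturbing the plunger pole.

Things in the scene. Friction and masses are not known exactly. Their poses are not given: they have to be found in the camera images.
- hook_pole: (Sizes in mm.) Pole lying level on a plywood rest: square wood handle 140 long, 22 x 22, ferrule (18 thick, to x = 80), then a steel rod 7 thick, bent down at a right angle at x = 130 (the hook). About 120 g. Origin: handle's centre, 81 above the bench. x runs along the pole to the hook, z up. Grip at mid-handle: the rest's two supports (24 thick, 70 high, at x = -52 and 52) leave 80 free there.
- hook_tip (a point): Lowest point of the hook pole's hook: 130 ahead of and 45 below the handle's centre. Under mid-handle only the rest's base, 12 high. The berth's lips, 6 high and 48 apart, leave the handle 13 of play each side.
- plunger_pole: Bystander, parallel to the hook pole, 120 to its left or right (varies) on the same rest: the same handle, but its straight rod ends in a flat black rubber disc 32 across. Origin: handle's centre; x along the pole to the disc, z up.
- ring (a point): Centre of a level dark steel ring (43 inside, wire 7 thick) on the upper rail of the clear sash of the black sloping bottle case (280 wide and high, 260 deep); hole faces up, stem at its far side, 25 or more free below, nothing above or on its near side. z up, x level, from the case's low front to its high back. It slides with the sash along (-cos 40, 0, -sin 40 deg) in these axes, unturned.
- sash (a joint): How far the sash has slid down its 40 degree slope, in m: 0 fully up, 0.12 fully down at its end stop; starts between 0 and 0.035. Stiff: pulling takes about 3 to 5 N (sash 400 g), and it stays where it is left.
Things that resemble listed ones, but are neither listed nor needed, are in the scene too. What is shaped like the hook_pole but pink or turquoise is not meant.

How it is judged:
On the way, in this order (a step that is already met when the one before it is completed fails the run):
1. the hook has been put down into the ring (horizontal distance between hook_tip and ring below 0.024 m and z of hook_tip in the frame of ring between -0.05 and -0.004 m and value of joint sash below 0.1 m), for 0.1 s.
2. the sash is down with the hook still in the ring (value of joint sash above 0.11 m and horizontal distance between hook_tip and ring below 0.03 m and z of hook_tip in the frame of ring below 0 m), for 0.1 s.
At the end, for the whole second after the job is handed in: The sash is down, within 12 mm of its stop; the hook pole lies at rest on its berth, its handle's centre within 25 mm and its hook tip within 35 mm of where they were at the start, upright within 10 degrees; the plunger pole is within 20 mm of where it was (value of joint sash above 0.108 m and distance of hook_pole from where it was at the start of the episode below 0.025 m and distance of hook_tip from where it was at the start of the episode below 0.035 m and angle between hook_pole's own z axis and vertical below 0.17 rad and linear speed of hook_pole below 0.02 m/s and distance of plunger_pole from where it was at the start of the episode below 0.02 m); the robot touches nothing.
It fails at once if the plunger pole was displaced by more than 30 mm (distance of plunger_pole from where it was at the start of the episode above 0.03 m).
It also fails if it takes over 53 s, if anything falls off the work surface, if the arm or the gripper's body presses on something with over 40 N, if the wrist force passes 120 N, or if a joint passes its speed limit or range.

ROBOT

A 7-joint arm with a two-finger parallel gripper is mounted at the origin on the work surface. World frame = base frame: x ahead of the robot, y to its left, z up, the work surface at z = 0. Lengths are in m, angles in rad, forces in N, time in s.
With the tool pointing down it reaches from about 0.35 to 0.9 m from the base axis. Payload 8.1 kg.
Tool frame: the origin (TCP) lies at the very end of the fingers, on their centre line; the grasp point (between the pads) lies grip_point_offset behind it (grip_point_offset is the distance from the TCP to the grasp point, in m); z points along the fingers, y is the direction in which the jaws open and shut (so a half turn about z gives the same grasp; the last joint's range is limited). The gripper opens to 92 mm and grips with 3 to 60 N. Pads are 19 mm wide; open, the fingers measure 130 mm over their backs; the gripper's body (75 mm by 190 mm) begins 47 mm behind the grasp point.
Start: joints at [-1.299, 0.434, 0.025, 1.573, -0.012, 1.134, -0.075], TCP at [0.229, 0.582, 0.227] pointing down, gripper open.
Joint ranges: [-2.62, 2.62], [-0.44, 2.09], [-1.27, 1.32], [0.08, 2.57], [-1.32, 4.46], [0.12, 2], [-2.74, 2.74]. Speed limits (rad/s): [2.22, 2.22, 3.01, 3.01, 3.14, 3.14, 3.14].

INTERFACE

Orientations are given as a rotation vector (axis times angle).
In Python, from cell import * gives the robot as it stands.
- The arm moves only by the tool drive_tool, never from a script. Its argument "increments" is a list of rows, each an object of numbers: "grip": the gripper's target within -1 to 1 (shut at 1, half-way at 0, fully open at -1); "tx", "ty", "tz": the shift along the world's x, y, z normalised to -1 to 1, where 1 is 400 mm; "turn": the turn about the world's z normalised to -1 to 1, where 1 is 60 degrees. In form: [{"grip": .., "tx": .., "ty": .., "tz": .., "turn": ..}, ...]. A call has 1 to 20 rows; each row is the pose to reach, as a shift and turn from the pose measured when the call began; what a row does not reach only later rows make up. A row lasts 1/10 s, in which the tool goes at most 50 mm and 8.59 degrees, less where a joint would pass 70% of its speed; a pose out of reach is approached as far as the arm can. A call with a number of a shift or a turn outside -1 to 1 is refused whole. A call with a gripper value outside its range is refused whole. The fingers move at their own pace and stop on an object; "newtons" is the grip in N (left out, the last holds). Time passes only in rows, so rows that repeat a pose let the fingers close. It gives the time, the measured TCP pose, the force and the opening at its end, in the units of the state.
- observe(): the state, without advancing time (a new reading comes with each control period).
- get_image(name): name is "scene" or "top"; returns the picture (480x640x3 uint8, red, green, blue); there is no depth.
- camera_info(name): a dict with "fx", "fy", "cx", "cy" (pixels), "distortion" ([k1, k2, p1, p2, k3] as OpenCV has them; the pictures are not rectified), "eye" and "rotation" of the camera in the world. Camera axes: x right, y down, z forward; pixel columns grow to the right and rows downward; lengths in m; the calibration is good to about 2 mm. A picture is of the moment at which its call begins. camera_info takes no time and is no camera call.
- sign_off(): hands the job in, once; it reports no verdict.
The state is a dict: "clock": time; "joints": joint angles; "dq": joint speeds; "joint_efforts": joint torques, N m; "position": TCP position; "ee_rot": TCP orientation; "force": force on the tool from outside, world axes, zero at the start; "ft_torque": the same for the moment, N m; "width": opening from 0.0 (shut) to 1.0 (fully open).
Only numpy, scipy, OpenCV 4.12 (cv2) and the standard library are available. Lean on these libraries where they do the work, as an engineer would, in place of code of your own. Each camera call takes 0.05 s, during which the arm holds its last target. There are 200 camera calls.

## Working session

There is one attempt and no reset: what is moved stays moved. The work goes in short steps, Python scripts to look and compute and a tool call to move; the robot and the scene stay as the last step left them, time stands still between calls to the robot, and variables do not carry over. Pictures are saved under pics/ and viewed, about 8 in all and at most 12, crops included, and the job is handed in when it is done.

Besides the shell and the picture viewer there is one more tool, called after ">>>" as a command line: name --argument value ..., lists and objects as JSON in quotes. drive_tool: Moves the arm, as the interface text tells. Its arguments: {"type":"object","properties":{"increments":{"type":"array","items":{"type":"object","properties":{"grip":{"type":"number"},"tx":{"type":"number"},"ty":{"type":"number"},"tz":{"type":"number"},"turn":{"type":"number"}}}},"newtons":{"type":"number"}},"required":["increments"]}

```bash
mkdir -p pics; cat > h.py <<'E'
from cell import *
import numpy as np, cv2
def snap(n,f):
    im=get_image(n); cv2.imwrite(f,cv2.cvtColor(im,cv2.COLOR_RGB2BGR)); return im
def KD(n):
    c=camera_info(n); return c,np.array([[c["fx"],0,c["cx"]],[0,c["fy"],c["cy"]],[0,0,1.]]),np.array(c["distortion"],float)
def ray(n,uv):
    c,K,D=KD(n); p=cv2.undistortPoints(np.array([[uv]],float),K,D)[0,0]
    return np.array(c["eye"]),np.array(c["rotation"])@np.array([p[0],p[1],1])
def at_z(n,uv,z):
    e,d=ray(n,uv); return e+d*(z-e[2])/d[2]
def tri(a,b):
    e1,d1=ray("scene",a);e2,d2=ray("top",b)
    s=np.linalg.lstsq(np.c_[d1,-d2],e2-e1,rcond=None)[0]
    p,q=e1+s[0]*d1,e2+s[1]*d2
    return (p+q)/2,np.linalg.norm(p-q)
def proj(n,P):
    c,K,D=KD(n);R=np.array(c["rotation"]).T
    return cv2.projectPoints(np.array(P,float).reshape(-1,3),cv2.Rodrigues(R)[0],-R@np.array(c["eye"]),K,D)[0][:,0]
E
python3 - <<'E'
from h import *
snap("scene","pics/s1.png");snap("top","pics/t1.png")
for n in("scene","top"):
    c=camera_info(n);print(n,c["eye"],np.round(c["rotation"],3).tolist(),c["fx"])
o=observe();print(o["clock"],o["position"],o["ee_rot"],o["width"]); 
try: print(grip_point_offset)
except Exception as e: print(e)
E
```

```text
scene [ 1.27920171 -0.08219063  0.98608594] [-1.74, -1.78, 0.763] 468.1580014161273
top [ 0.39801907 -0.10863965  1.00217208] [-2.166, 2.144, -0.094] 433.5248915810708
0.1 [0.22871633 0.58115842 0.22604163] [-5.85457150e-01 -3.08643960e+00  2.16297266e-03] 1.0029638613706462
0.0188
```

View pics/s1.png

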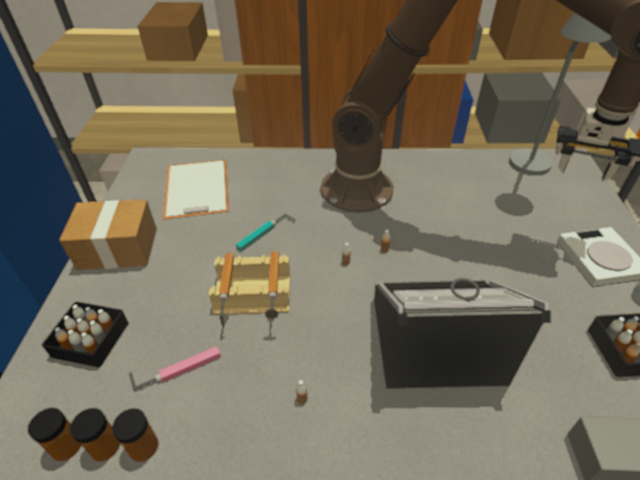

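View pics/t1.png

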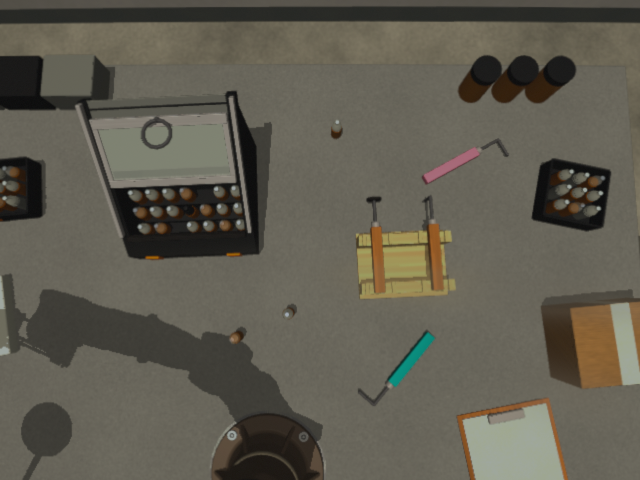

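The hook pole is the right one in the top picture, with its handle at about (435,257). The plunger, with its black disc, is at (377,257). The ring is at about (157,134) in top and (465,288) in scene. I'll enlarge both areas.

```bash
sed -i 's/np.array(c\["rotation"\])/cv2.Rodrigues(np.array(c["rotation"]))[0]/' h.py
python3 - <<'E'
from h import *
s=cv2.imread("pics/s1.png");t=cv2.imread("pics/t1.png")
def cr(im,x,y,w,h,k): return cv2.resize(im[y:y+h,x:x+w],(w*k,h*k),interpolation=cv2.INTER_CUBIC)
a=np.zeros((600,800,3),np.uint8)
a[:300,:400]=cr(s,200,240,100,75,4)   # scene poles
a[:300,400:]=cr(s,420,260,100,75,4)    # scene ring
a[300:,:400]=cr(t,360,190,100,75,4)[:300]
a[300:,400:]=cr(t,110,95,100,75,4)
cv2.imwrite("pics/c1.png",a)
E
```

```text
(no output)
```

View pics/c1.png

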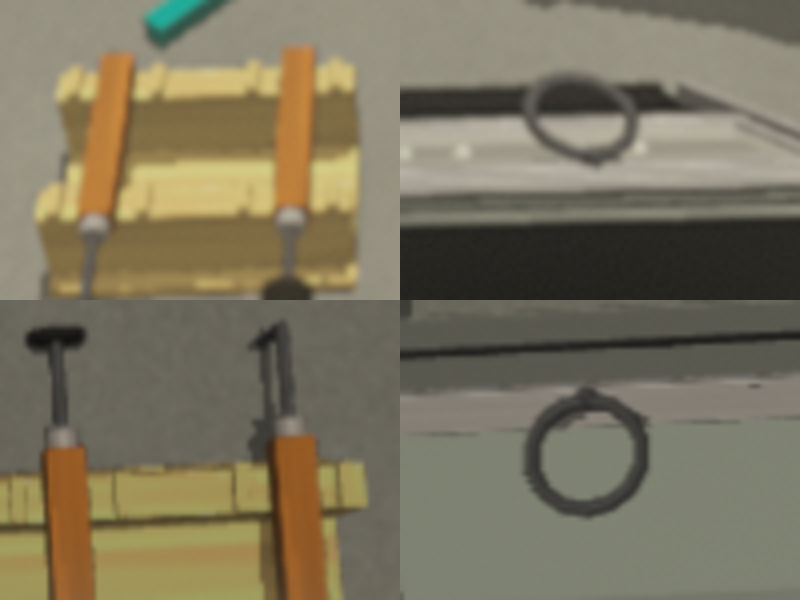

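```bash
python3 - <<'E'
from h import *
print("ring",tri((465,289.2),(156.75,133.5)))
F=at_z("top",(433.5,224.3),.092);B=at_z("top",(431,197.5),.083)
print("front top edge",F,"bend",B)
# rear by edge: handle top face back end
print("rear",at_z("top",(437,291.5),.092))
print("scene: rear/front", at_z("scene",(200+117/4,240+53/4),.092),at_z("scene",(200+95/4,240+214/4),.092))
print("plunger front",at_z("top",(360+66/4,190+147/4),.092),"rear",at_z("top",(379.5,292),.092))
c=cv2.imread("pics/t1.png")
cv2.imwrite("pics/c2.png",cv2.resize(c[190:310,345:465],(720,600),interpolation=cv2.INTER_CUBIC)) # 6x,5y
E
```

```text
ring (array([0.67105763, 0.17963157, 0.26959632]), np.float64(0.0028205662910908507))
front top edge [ 0.53996786 -0.35208336  0.092     ] bend [ 0.59954911 -0.35036329  0.083     ]
rear [ 0.39889237 -0.35650097  0.092     ]
scene: rear/front [ 0.40493752 -0.35725636  0.092     ] [ 0.54407357 -0.34788272  0.092     ]
plunger front [ 0.53376849 -0.23187155  0.092     ] rear [ 0.39665165 -0.23728362  0.092     ]
```

View pics/c2.png

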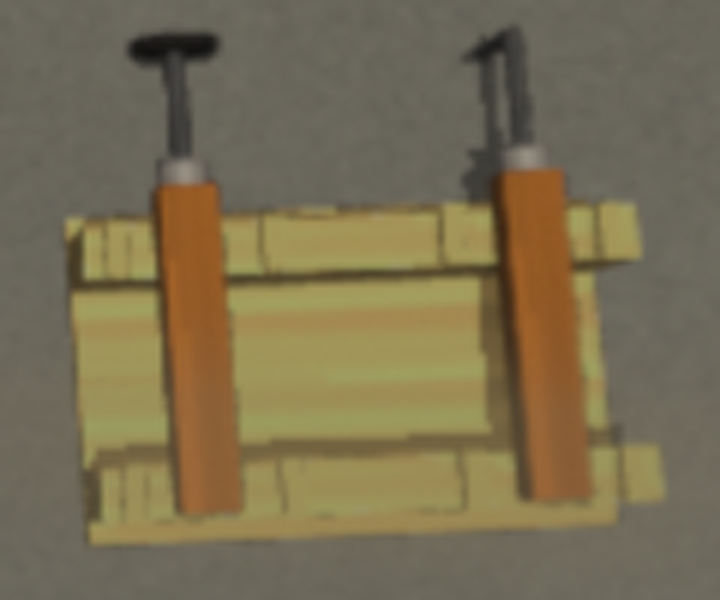

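Both poles lie near yaw +0.045 rad. The hook pole's handle centre is about (0.472, -0.354, 0.081), and the ring is about (0.671, 0.180, 0.270), a plausible height for a 280 mm case. I'll move up and across with the tool high.

>>> drive_tool --increments '[{"tz":0.12,"grip":-1},{"tz":0.24},{"tz":0.36},{"tz":0.45},{"tx":0.06,"ty":-0.11,"tz":0.45,"turn":0.05},{"tx":0.12,"ty":-0.22,"tz":0.45,"turn":0.1},{"tx":0.18,"ty":-0.33,"tz":0.45,"turn":0.15},{"tx":0.24,"ty":-0.44,"tz":0.45,"turn":0.2},{"tx":0.3,"ty":-0.55,"tz":0.45,"turn":0.25},{"tx":0.36,"ty":-0.66,"tz":0.45,"turn":0.3},{"tx":0.42,"ty":-0.77,"tz":0.45,"turn":0.35},{"tx":0.48,"ty":-0.88,"tz":0.45,"turn":0.4},{"tx":0.54,"ty":-1,"tz":0.45,"turn":0.4},{"tx":0.54,"ty":-1,"tz":0.45,"turn":0.4},{"tx":0.54,"ty":-1,"tz":0.45,"turn":0.4}]'

```text
invalid input
```

```bash
python3 - <<'E'
from h import *
from scipy.spatial.transform import Rotation as Ro
o=observe();R=Ro.from_rotvec(o["ee_rot"]).as_matrix();print(o["clock"],o["position"],R.round(3).tolist())
a=at_z("top",(110,128.9),.255);b=at_z("top",(210,124.6),.255);d=a-b;print("case yaw",np.arctan2(-d[0],d[1]))
a=at_z("top",(127,258),.03);b=at_z("top",(258,253),.03);d=a-b;print("case yaw front",np.arctan2(-d[0],d[1]))
E
```

```text
0.1 [0.22871633 0.58115842 0.22604163] [[-0.931, 0.366, -0.0], [0.366, 0.931, -0.001], [-0.0, -0.001, -1.0]]
case yaw 0.043751967457238354
case yaw front 0.04745054479993098
```

>>> drive_tool --increments '[{"grip":-1,"tx":0,"ty":0,"tz":0.12,"turn":0},{"grip":-1,"tx":0,"ty":0,"tz":0.24,"turn":0},{"grip":-1,"tx":0,"ty":0,"tz":0.36,"turn":0},{"grip":-1,"tx":0,"ty":0,"tz":0.45,"turn":0},{"grip":-1,"tx":0.06,"ty":-0.11,"tz":0.45,"turn":0.05},{"grip":-1,"tx":0.12,"ty":-0.22,"tz":0.45,"turn":0.1},{"grip":-1,"tx":0.18,"ty":-0.33,"tz":0.45,"turn":0.15},{"grip":-1,"tx":0.24,"ty":-0.44,"tz":0.45,"turn":0.2},{"grip":-1,"tx":0.3,"ty":-0.55,"tz":0.45,"turn":0.25},{"grip":-1,"tx":0.36,"ty":-0.66,"tz":0.45,"turn":0.3},{"grip":-1,"tx":0.42,"ty":-0.77,"tz":0.45,"turn":0.35},{"grip":-1,"tx":0.48,"ty":-0.88,"tz":0.45,"turn":0.4},{"grip":-1,"tx":0.54,"ty":-1,"tz":0.45,"turn":0.4},{"grip":-1,"tx":0.54,"ty":-1,"tz":0.45,"turn":0.4},{"grip":-1,"tx":0.54,"ty":-1,"tz":0.45,"turn":0.4}]' --newtons 50

```text
clock: 1.6
position: [0.4451, 0.1797, 0.4059]
ee_rot: [0.063, -3.141, 0.002]
force: [-0.2, 0.6, -0.0]
width: 0.998
```

>>> drive_tool --increments '[{"grip":-1,"tx":0.01,"ty":-0.12,"tz":0,"turn":0},{"grip":-1,"tx":0.02,"ty":-0.24,"tz":0,"turn":0},{"grip":-1,"tx":0.03,"ty":-0.36,"tz":0,"turn":0},{"grip":-1,"tx":0.04,"ty":-0.48,"tz":0,"turn":0},{"grip":-1,"tx":0.05,"ty":-0.6,"tz":0,"turn":0},{"grip":-1,"tx":0.06,"ty":-0.72,"tz":-0.1,"turn":0},{"grip":-1,"tx":0.07,"ty":-0.83,"tz":-0.2,"turn":0},{"grip":-1,"tx":0.07,"ty":-0.94,"tz":-0.3,"turn":0},{"grip":-1,"tx":0.07,"ty":-1,"tz":-0.4,"turn":0},{"grip":-1,"tx":0.07,"ty":-1,"tz":-0.4,"turn":0}]'

```text
clock: 2.6
position: [0.4722, -0.2204, 0.2429]
ee_rot: [0.063, -3.138, 0.001]
force: [-0.3, 1.0, 0.2]
width: 0.998
```

>>> drive_tool --increments '[{"grip":-1,"tx":0,"ty":-0.12,"tz":0,"turn":0.005},{"grip":-1,"tx":0,"ty":-0.24,"tz":0,"turn":0.005},{"grip":-1,"tx":0,"ty":-0.334,"tz":0,"turn":0.005},{"grip":-1,"tx":0,"ty":-0.334,"tz":0,"turn":0.005},{"grip":-1,"tx":0,"ty":-0.334,"tz":-0.1,"turn":0.005},{"grip":-1,"tx":0,"ty":-0.334,"tz":-0.2,"turn":0.005},{"grip":-1,"tx":0,"ty":-0.334,"tz":-0.3,"turn":0.005},{"grip":-1,"tx":0,"ty":-0.334,"tz":-0.38,"turn":0.005},{"grip":-1,"tx":0,"ty":-0.334,"tz":-0.452,"turn":0.005},{"grip":-1,"tx":0,"ty":-0.334,"tz":-0.452,"turn":0.005},{"grip":-1,"tx":0,"ty":-0.334,"tz":-0.452,"turn":0.005}]'

```text
clock: 3.7
position: [0.473, -0.3525, 0.0621]
ee_rot: [0.074, -3.137, -0.001]
force: [-0.9, -0.6, -0.6]
width: 1.001
```

```bash
python3 - <<'E'
from h import *
s=snap("scene","pics/s2.png")
cv2.imwrite("pics/c3.png",cv2.resize(cv2.imread("pics/s2.png")[200:350,150:350],(800,600),interpolation=cv2.INTER_CUBIC))
E
```

```text
(no output)
```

View pics/c3.png

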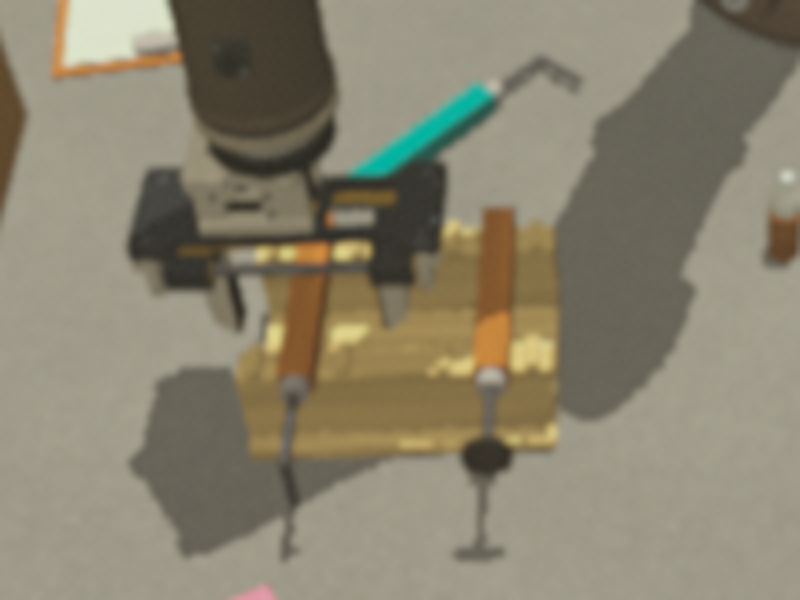

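The fingers straddle the hook handle, which crosses between them near crop (305,300), and the plunger is clear to the right. I'll close and lift.

>>> drive_tool --increments '[{"grip":1,"tx":0,"ty":0,"tz":0,"turn":0},{"grip":1,"tx":0,"ty":0,"tz":0,"turn":0},{"grip":1,"tx":0,"ty":0,"tz":0,"turn":0},{"grip":1,"tx":0,"ty":0,"tz":0,"turn":0},{"grip":1,"tx":0,"ty":0,"tz":0,"turn":0},{"grip":1,"tx":0,"ty":0,"tz":0,"turn":0},{"grip":1,"tx":0,"ty":0,"tz":0,"turn":0},{"grip":1,"tx":0,"ty":0,"tz":0,"turn":0}]' --newtons 55

```text
clock: 4.55
position: [0.4734, -0.3534, 0.063]
ee_rot: [0.074, -3.138, 0.002]
force: [0.2, 0.1, -1.0]
width: 0.352
```

>>> drive_tool --increments '[{"grip":1,"tx":0,"ty":0,"tz":0.05,"turn":0},{"grip":1,"tx":0,"ty":0,"tz":0.12,"turn":0},{"grip":1,"tx":0,"ty":0,"tz":0.22,"turn":0},{"grip":1,"tx":0,"ty":0,"tz":0.32,"turn":0},{"grip":1,"tx":0,"ty":0,"tz":0.42,"turn":0},{"grip":1,"tx":0,"ty":0,"tz":0.52,"turn":0},{"grip":1,"tx":0,"ty":0,"tz":0.62,"turn":0},{"grip":1,"tx":0,"ty":0,"tz":0.7,"turn":0},{"grip":1,"tx":0,"ty":0,"tz":0.75,"turn":0},{"grip":1,"tx":0,"ty":0,"tz":0.75,"turn":0}]'

```text
clock: 5.55
position: [0.474, -0.3544, 0.3657]
ee_rot: [-0.073, 3.139, -0.005]
force: [0.5, -0.4, -1.6]
width: 0.215
```

```bash
python3 - <<'E'
from h import *
snap("scene","pics/s3.png");snap("top","pics/t3.png");print(observe()["position"])
p=observe()["position"]; y=.045
tip=p+np.array([.13*np.cos(y),.13*np.sin(y),.0188-.045]);print(tip,proj("scene",tip),proj("top",tip))
a=cv2.imread("pics/s3.png");b=cv2.imread("pics/t3.png")
def cr(im,c):
    x,y=np.clip(int(c[0])-50,0,540),np.clip(int(c[1])-60,0,360);print(x,y); return cv2.resize(im[y:y+120,x:x+100],(400,480),interpolation=cv2.INTER_CUBIC)
cv2.imwrite("pics/c4.png",np.hstack([cr(a,proj("scene",tip)[0]),cr(b,proj("top",tip)[0])]))
E
```

```text
[ 0.47318947 -0.35323975  0.36233164]
[ 0.60305787 -0.34739172  0.33613164] [[200.26599317 238.52979253]] [[470.81434004 160.90245059]]
150 178
420 100
```

View pics/c4.png

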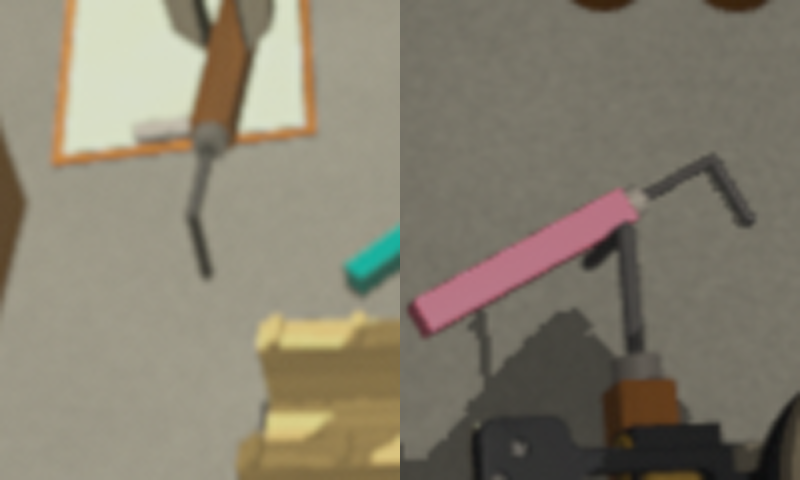

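The pole is held. Its tip is at scene (202,246.5) and top (466.5,166), lower than predicted because the fingers finished closing during the lift. I'll measure the hold.

```bash
python3 - <<'E'
from h import *
print("tip",tri((202,246.3),(466.7,166)))
print("bend",tri((150+193/4,178+215/4),(420+227/4,100+227/4)))
print("ferrule front",tri((150+209/4,178+148/4),(420+236/4,100+352/4)))
o=observe();print(o["position"],o["width"],o["force"],o["ft_torque"])
E
```

```text
tip (array([ 0.60166963, -0.34869333,  0.3127775 ]), np.float64(0.0002641850100908502))
bend (array([ 0.60352723, -0.3486188 ,  0.35551996]), np.float64(0.001996170041861602))
ferrule front (array([ 0.55455521, -0.35016589,  0.35694679]), np.float64(0.0014223894755235722))
[ 0.47318947 -0.35323975  0.36233164] 0.2133030849957539 [-0.10198778 -0.39567577 -1.7497702 ] [0.03216327 0.07395825 0.03720085]
```

The hold is level, but the pads catch only the top 6 mm or so of the handle. There's plenty of time, so I'll set it back on its berth and grip deeper, letting the fingers close fully.

>>> drive_tool --increments '[{"grip":1,"tx":0,"ty":0,"tz":-0.1,"turn":0},{"grip":1,"tx":0,"ty":0,"tz":-0.2,"turn":0},{"grip":1,"tx":0,"ty":0,"tz":-0.3,"turn":0},{"grip":1,"tx":0,"ty":0,"tz":-0.4,"turn":0},{"grip":1,"tx":0,"ty":0,"tz":-0.5,"turn":0},{"grip":1,"tx":0,"ty":0,"tz":-0.58,"turn":0},{"grip":1,"tx":0,"ty":0,"tz":-0.64,"turn":0},{"grip":1,"tx":0,"ty":0,"tz":-0.66,"turn":0},{"grip":1,"tx":0,"ty":0,"tz":-0.675,"turn":0},{"grip":1,"tx":0,"ty":0,"tz":-0.685,"turn":0},{"grip":1,"tx":0,"ty":0,"tz":-0.69,"turn":0},{"grip":1,"tx":0,"ty":0,"tz":-0.69,"turn":0},{"grip":0,"tx":0,"ty":0,"tz":-0.69,"turn":0},{"grip":0,"tx":0,"ty":0,"tz":-0.69,"turn":0},{"grip":0,"tx":0,"ty":0,"tz":-0.69,"turn":0},{"grip":0,"tx":0,"ty":0,"tz":-0.69,"turn":0},{"grip":0,"tx":0,"ty":0,"tz":-0.69,"turn":0},{"grip":0,"tx":0,"ty":0,"tz":-0.69,"turn":0}]'

```text
clock: 7.45
position: [0.4732, -0.3532, 0.0862]
ee_rot: [0.074, -3.138, 0.001]
force: [1.1, -0.2, 0.6]
width: 0.5
```

>>> drive_tool --increments '[{"grip":0,"tx":0,"ty":0,"tz":-0.03,"turn":0},{"grip":0,"tx":0,"ty":0,"tz":-0.06,"turn":0},{"grip":0,"tx":0,"ty":0,"tz":-0.06,"turn":0},{"grip":1,"tx":0,"ty":0,"tz":-0.06,"turn":0},{"grip":1,"tx":0,"ty":0,"tz":-0.06,"turn":0},{"grip":1,"tx":0,"ty":0,"tz":-0.06,"turn":0},{"grip":1,"tx":0,"ty":0,"tz":-0.06,"turn":0},{"grip":1,"tx":0,"ty":0,"tz":-0.06,"turn":0},{"grip":1,"tx":0,"ty":0,"tz":-0.06,"turn":0},{"grip":1,"tx":0,"ty":0,"tz":-0.06,"turn":0},{"grip":1,"tx":0,"ty":0,"tz":-0.06,"turn":0}]' --newtons 55

```text
clock: 8.55
position: [0.4734, -0.3534, 0.0625]
ee_rot: [0.074, -3.138, 0.001]
force: [-0.8, 0.8, 4.6]
width: 0.234
```

>>> drive_tool --increments '[{"grip":1,"tx":0,"ty":0,"tz":0.06,"turn":0},{"grip":1,"tx":0,"ty":0,"tz":0.15,"turn":0},{"grip":1,"tx":0,"ty":0,"tz":0.25,"turn":0},{"grip":1,"tx":0,"ty":0,"tz":0.35,"turn":0},{"grip":1,"tx":0,"ty":0,"tz":0.45,"turn":0},{"grip":1,"tx":0,"ty":0,"tz":0.55,"turn":0},{"grip":1,"tx":0,"ty":0,"tz":0.65,"turn":0},{"grip":1,"tx":0,"ty":0,"tz":0.75,"turn":0},{"grip":1,"tx":0,"ty":0.06,"tz":0.8,"turn":0},{"grip":1,"tx":0.01,"ty":0.15,"tz":0.8,"turn":0},{"grip":1,"tx":0.02,"ty":0.25,"tz":0.8,"turn":0},{"grip":1,"tx":0.03,"ty":0.35,"tz":0.8,"turn":0},{"grip":1,"tx":0.04,"ty":0.45,"tz":0.8,"turn":0},{"grip":1,"tx":0.06,"ty":0.55,"tz":0.8,"turn":0},{"grip":1,"tx":0.08,"ty":0.65,"tz":0.8,"turn":0},{"grip":1,"tx":0.1,"ty":0.75,"tz":0.8,"turn":0},{"grip":1,"tx":0.13,"ty":0.85,"tz":0.8,"turn":0},{"grip":1,"tx":0.15,"ty":0.93,"tz":0.8,"turn":0},{"grip":1,"tx":0.17,"ty":0.98,"tz":0.8,"turn":0},{"grip":1,"tx":0.17,"ty":1,"tz":0.8,"turn":0}]'

```text
clock: 10.55
position: [0.5415, 0.0494, 0.3815]
ee_rot: [0.079, -3.136, 0.001]
force: [0.3, -0.6, -1.6]
width: 0.235
```

>>> drive_tool --increments '[{"grip":1,"tx":0,"ty":0.08,"tz":0,"turn":0},{"grip":1,"tx":0,"ty":0.16,"tz":0,"turn":0},{"grip":1,"tx":0,"ty":0.24,"tz":-0.04,"turn":0},{"grip":1,"tx":0,"ty":0.29,"tz":-0.08,"turn":0},{"grip":1,"tx":0,"ty":0.312,"tz":-0.12,"turn":0},{"grip":1,"tx":0,"ty":0.312,"tz":-0.13,"turn":0},{"grip":1,"tx":0,"ty":0.312,"tz":-0.13,"turn":0},{"grip":1,"tx":0,"ty":0.312,"tz":-0.13,"turn":0}]'

```text
clock: 11.35
position: [0.542, 0.1726, 0.3304]
ee_rot: [0.076, -3.138, 0.002]
force: [-0.5, -0.1, -0.6]
width: 0.236
```

```bash
python3 - <<'E'
from h import *
snap("scene","pics/s4.png");snap("top","pics/t4.png")
p=observe()["position"]; y=.045
tip=p+np.array([.13*np.cos(y),.13*np.sin(y),.0188-.045]);print(p,tip,proj("scene",tip),proj("top",tip))
a=cv2.imread("pics/s4.png");b=cv2.imread("pics/t4.png")
cr=lambda im,x,y:cv2.resize(im[y:y+90,x:x+80],(400,450),interpolation=cv2.INTER_CUBIC)
cv2.imwrite("pics/c5.png",np.hstack([cr(a,425,235),cr(b,115,90)]))
E
```

```text
[0.54204368 0.17307134 0.3305777 ] [0.67191208 0.17891937 0.3043777 ] [[467.68433261 277.97678238]] [[148.7468456  125.52152123]]
```

View pics/c5.png

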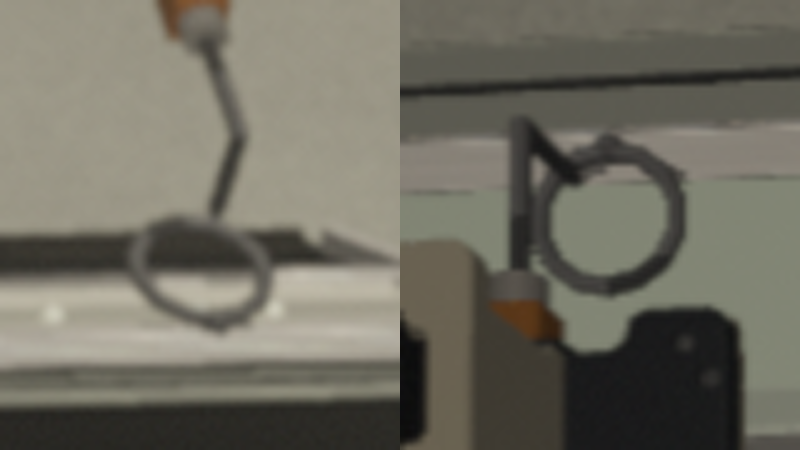

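```bash
python3 - <<'E'
from h import *
print(tri((468.2,277.3),(149.8,126.2)),tri((465,289.3),(157,133.4)))
E
```

```text
(array([0.67083919, 0.1785822 , 0.30455938]), np.float64(0.002969350733061944)) (array([0.6712958 , 0.17942225, 0.26950645]), np.float64(0.003181343048637108))
```

Tip and ring both measured in the same pictures agree within 1 mm horizontally, with the tip 35 mm above. Lowering 54 mm.

>>> drive_tool --increments '[{"grip":1,"tx":0,"ty":0,"tz":-0.03,"turn":0},{"grip":1,"tx":0,"ty":0,"tz":-0.06,"turn":0},{"grip":1,"tx":0,"ty":0,"tz":-0.085,"turn":0},{"grip":1,"tx":0,"ty":0,"tz":-0.11,"turn":0},{"grip":1,"tx":0,"ty":0,"tz":-0.135,"turn":0},{"grip":1,"tx":0,"ty":0,"tz":-0.135,"turn":0},{"grip":1,"tx":0,"ty":0,"tz":-0.135,"turn":0},{"grip":1,"tx":0,"ty":0,"tz":-0.135,"turn":0}]'

```text
clock: 12.25
position: [0.5424, 0.1732, 0.277]
ee_rot: [0.077, -3.139, 0.0]
force: [-0.2, -0.2, -1.4]
width: 0.234
```

Hook is in, no contact force. Take up the slack horizontally, then pull along the slope.

>>> drive_tool --increments '[{"grip":1,"tx":-0.02,"ty":-0.001,"tz":0,"turn":0},{"grip":1,"tx":-0.035,"ty":-0.002,"tz":0,"turn":0},{"grip":1,"tx":-0.045,"ty":-0.002,"tz":0,"turn":0},{"grip":1,"tx":-0.055,"ty":-0.003,"tz":-0.008,"turn":0},{"grip":1,"tx":-0.064,"ty":-0.003,"tz":-0.016,"turn":0},{"grip":1,"tx":-0.074,"ty":-0.003,"tz":-0.024,"turn":0},{"grip":1,"tx":-0.083,"ty":-0.004,"tz":-0.032,"turn":0},{"grip":1,"tx":-0.093,"ty":-0.004,"tz":-0.04,"turn":0},{"grip":1,"tx":-0.102,"ty":-0.005,"tz":-0.048,"turn":0},{"grip":1,"tx":-0.112,"ty":-0.005,"tz":-0.056,"turn":0},{"grip":1,"tx":-0.122,"ty":-0.005,"tz":-0.064,"turn":0},{"grip":1,"tx":-0.131,"ty":-0.006,"tz":-0.072,"turn":0},{"grip":1,"tx":-0.141,"ty":-0.006,"tz":-0.08,"turn":0},{"grip":1,"tx":-0.15,"ty":-0.007,"tz":-0.088,"turn":0},{"grip":1,"tx":-0.16,"ty":-0.007,"tz":-0.096,"turn":0}]'

```text
clock: 13.75
position: [0.4781, 0.1703, 0.2384]
ee_rot: [0.076, -3.139, 0.0]
force: [3.1, -0.3, -1.6]
width: 0.236
```

```bash
python3 - <<'E'
from h import *
snap("scene","pics/s5.png");snap("top","pics/t5.png")
p=observe()["position"]; y=.045
tip=p+np.array([.13*np.cos(y),.13*np.sin(y),.0188-.045]);print(p,tip,proj("scene",tip),proj("top",tip),observe()["force"])
a=cv2.imread("pics/s5.png");b=cv2.imread("pics/t5.png")
cr=lambda im,x,y:cv2.resize(im[y:y+90,x:x+80],(400,450),interpolation=cv2.INTER_CUBIC)
cv2.imwrite("pics/c6.png",np.hstack([cr(a,425,225),cr(b,115,105)]))
E
```

```text
[0.47730649 0.17020504 0.23805277] [0.60717489 0.17605306 0.21185277] [[451.28874165 283.88678119]] [[167.37851716 177.18085418]] [ 1.25405585 -0.21793866 -2.09956014]
```

View pics/c6.png

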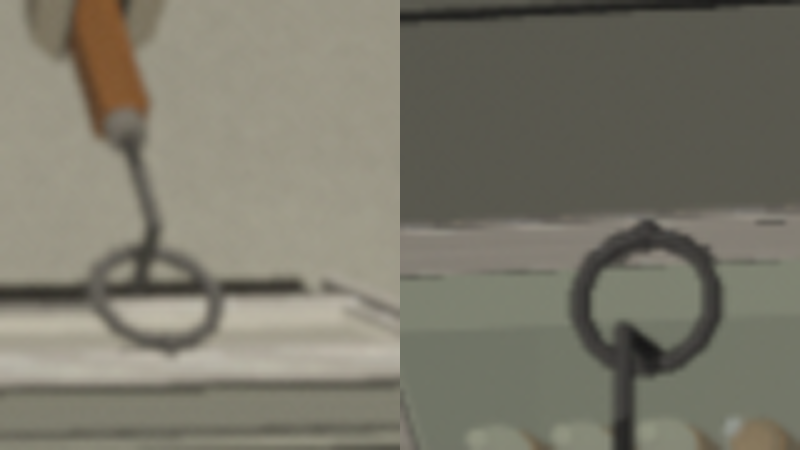

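Hook sits against the ring's near side and the sash follows. Continue, watching the force.

>>> drive_tool --increments '[{"grip":1,"tx":-0.01,"ty":0,"tz":-0.008,"turn":0},{"grip":1,"tx":-0.019,"ty":-0.001,"tz":-0.016,"turn":0},{"grip":1,"tx":-0.029,"ty":-0.001,"tz":-0.024,"turn":0},{"grip":1,"tx":-0.038,"ty":-0.002,"tz":-0.032,"turn":0},{"grip":1,"tx":-0.048,"ty":-0.002,"tz":-0.04,"turn":0}]'

```text
clock: 14.35
position: [0.4579, 0.1693, 0.2218]
ee_rot: [0.077, -3.137, 0.001]
force: [4.0, 0.2, -1.6]
width: 0.236
```

>>> drive_tool --increments '[{"grip":1,"tx":-0.008,"ty":0,"tz":-0.007,"turn":0},{"grip":1,"tx":-0.015,"ty":-0.001,"tz":-0.013,"turn":0},{"grip":1,"tx":-0.019,"ty":-0.001,"tz":-0.016,"turn":0}]'

```text
clock: 14.65
position: [0.4498, 0.1689, 0.2151]
ee_rot: [0.077, -3.137, 0.001]
force: [2.9, 0.1, -1.5]
width: 0.235
```

>>> drive_tool --increments '[{"grip":1,"tx":-0.008,"ty":0,"tz":-0.007,"turn":0},{"grip":1,"tx":-0.015,"ty":-0.001,"tz":-0.013,"turn":0},{"grip":1,"tx":-0.019,"ty":-0.001,"tz":-0.016,"turn":0}]'

```text
clock: 14.95
position: [0.4418, 0.1684, 0.2084]
ee_rot: [0.077, -3.137, 0.001]
force: [4.2, 0.6, -2.0]
width: 0.24
```

>>> drive_tool --increments '[{"grip":1,"tx":-0.006,"ty":0,"tz":-0.005,"turn":0},{"grip":1,"tx":-0.012,"ty":-0.001,"tz":-0.01,"turn":0},{"grip":1,"tx":-0.012,"ty":-0.001,"tz":-0.01,"turn":0}]'

```text
clock: 15.25
position: [0.4386, 0.1683, 0.205]
ee_rot: [0.077, -3.14, -0.0]
force: [8.1, -0.4, -1.9]
width: 0.232
```

>>> drive_tool --increments '[{"grip":1,"tx":-0.006,"ty":0,"tz":-0.005,"turn":0},{"grip":1,"tx":-0.012,"ty":-0.001,"tz":-0.01,"turn":0},{"grip":1,"tx":-0.012,"ty":-0.001,"tz":-0.01,"turn":0}]'

```text
clock: 15.55
position: [0.4381, 0.1686, 0.2026]
ee_rot: [-0.075, 3.132, 0.004]
force: [13.8, 0.3, 1.0]
width: 0.235
```

Force jumped to 14 N with no further travel, so the sash is at its stop. Ease forward to mid-ring, then lift straight out.

>>> drive_tool --increments '[{"grip":1,"tx":0.015,"ty":0,"tz":0.005,"turn":0},{"grip":1,"tx":0.03,"ty":0.001,"tz":0.005,"turn":0},{"grip":1,"tx":0.045,"ty":0.002,"tz":0.005,"turn":0},{"grip":1,"tx":0.045,"ty":0.002,"tz":0.005,"turn":0},{"grip":1,"tx":0.045,"ty":0.002,"tz":0.005,"turn":0}]'

```text
clock: 16.05
position: [0.4556, 0.1692, 0.2041]
ee_rot: [-0.075, 3.133, 0.003]
force: [-0.3, 0.4, -1.9]
width: 0.236
```

>>> drive_tool --increments '[{"grip":1,"tx":0,"ty":0,"tz":0.03,"turn":0},{"grip":1,"tx":0,"ty":0,"tz":0.07,"turn":0},{"grip":1,"tx":0,"ty":0,"tz":0.12,"turn":0},{"grip":1,"tx":0,"ty":0,"tz":0.18,"turn":0},{"grip":1,"tx":0,"ty":0,"tz":0.28,"turn":0},{"grip":1,"tx":0,"ty":0,"tz":0.38,"turn":0},{"grip":1,"tx":0,"ty":0,"tz":0.38,"turn":0}]'

```text
clock: 16.75
position: [0.4575, 0.1698, 0.3619]
ee_rot: [-0.075, 3.126, 0.01]
force: [-0.8, 0.2, -2.1]
width: 0.236
```

```bash
python3 - <<'E'
from h import *
snap("scene","pics/s6.png");snap("top","pics/t6.png")
p=observe()["position"]; y=.045
tip=p+np.array([.13*np.cos(y),.13*np.sin(y),.0188-.045]);print(p,tip,proj("scene",tip),proj("top",tip))
r=np.array([.6711,.1795,.2695])
for s in(.1,.11,.12): print(s,[proj(n,r+s*np.array([-.765,-.034,-.643])) for n in("scene","top")])
a=cv2.imread("pics/s6.png");b=cv2.imread("pics/t6.png")
cr=lambda im,x,y:cv2.resize(im[y:y+150,x:x+100],(400,600),interpolation=cv2.INTER_CUBIC)
cv2.imwrite("pics/c7.png",np.hstack([cr(a,390,190),cr(b,115,110)]))
E
```

```text
[0.45560883 0.16929196 0.3571351 ] [0.58547722 0.17513999 0.3309351 ] [[459.91309697 236.92730842]] [[141.80856197 171.11761035]]
0.1 [array([[449.73129977, 281.50649517]]), array([[168.2437737 , 184.57572393]])]
0.11 [array([[448.43936574, 280.80028457]]), array([[169.38202501, 189.32088694]])]
0.12 [array([[447.17230352, 280.10764428]]), array([[170.50580285, 194.00354802]])]
```

View pics/c7.png

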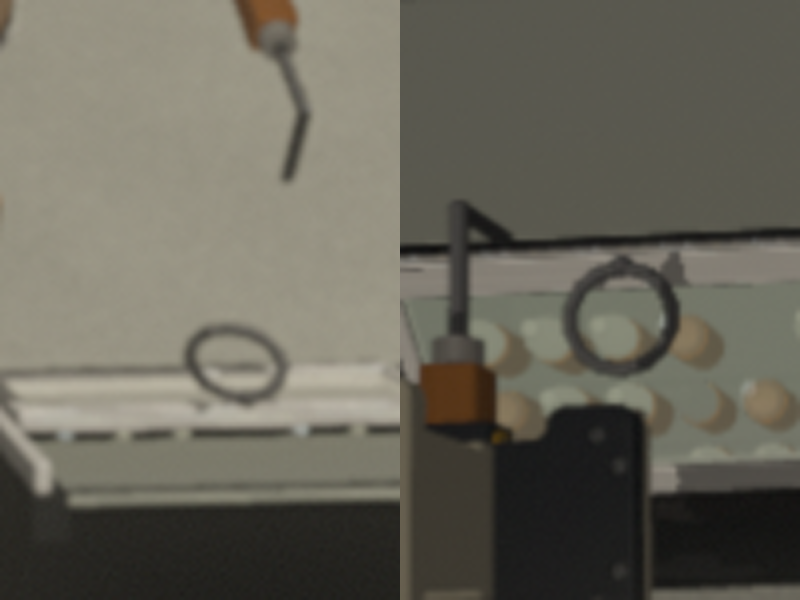

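The ring, at top (170,189) and scene (449,281), has travelled about 0.11 m from its starting place. The hook is clear, and the tip is where the model predicts, so the pole hasn't slipped in the fingers. Returning to the rest.

>>> drive_tool --increments '[{"grip":1,"tx":0,"ty":-0.08,"tz":0,"turn":0},{"grip":1,"tx":0,"ty":-0.18,"tz":0,"turn":0},{"grip":1,"tx":0.01,"ty":-0.28,"tz":0,"turn":0},{"grip":1,"tx":0.01,"ty":-0.38,"tz":0,"turn":0},{"grip":1,"tx":0.02,"ty":-0.48,"tz":0,"turn":0},{"grip":1,"tx":0.02,"ty":-0.58,"tz":0,"turn":0},{"grip":1,"tx":0.03,"ty":-0.68,"tz":0,"turn":0},{"grip":1,"tx":0.03,"ty":-0.78,"tz":0,"turn":0},{"grip":1,"tx":0.04,"ty":-0.88,"tz":0,"turn":0},{"grip":1,"tx":0.04,"ty":-0.96,"tz":0,"turn":0},{"grip":1,"tx":0.04,"ty":-1,"tz":0,"turn":0},{"grip":1,"tx":0.04,"ty":-1,"tz":0,"turn":0},{"grip":1,"tx":0.04,"ty":-1,"tz":0,"turn":0}]'

```text
clock: 18.15
position: [0.471, -0.2301, 0.356]
ee_rot: [-0.074, 3.134, 0.006]
force: [0.2, -0.1, -2.2]
width: 0.236
```

```bash
python3 - <<'E'
from h import *
snap("top","pics/t7.png") and None if False else snap("top","pics/t7.png")
r0=tri((465,289.3),(157,133.4))[0];r1=tri((449,281),(170.25,189.25));print(r1,np.linalg.norm(r1[0]-r0),r1[0]-r0)
o=observe();print(o["position"],o["ee_rot"])
b=cv2.imread("pics/t7.png")
cv2.imwrite("pics/c8.png",cv2.resize(b[70:280,70:280],(600,600),interpolation=cv2.INTER_CUBIC))
E
```

```text
(array([0.58732876, 0.17572151, 0.19810186]), np.float64(0.002628521326282103)) 0.11028496163545447 [-0.08396703 -0.00370073 -0.07140459]
[ 0.47133788 -0.22948455  0.35622999] [-0.07653613  3.13348652  0.00666319]
```

View pics/c8.png

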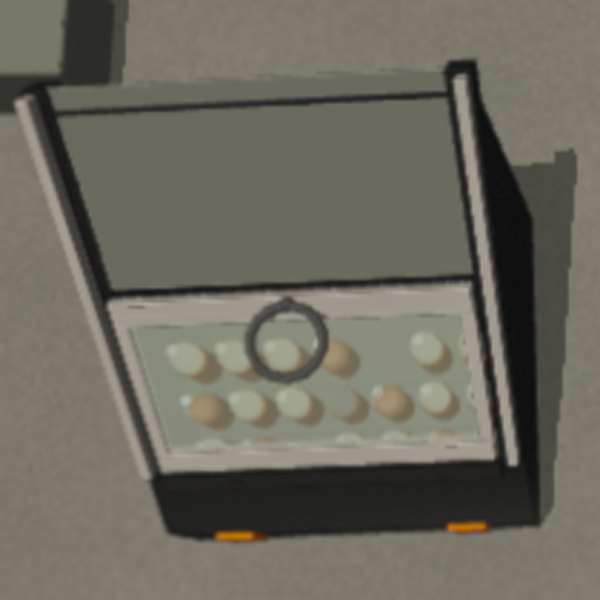

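The sash's bottom edge is level with the lower ends of the side rails, so it is fully down. Laying the pole back at the grasp pose.

>>> drive_tool --increments '[{"grip":1,"tx":0.005,"ty":-0.1,"tz":0,"turn":0},{"grip":1,"tx":0.005,"ty":-0.2,"tz":0,"turn":0},{"grip":1,"tx":0.005,"ty":-0.28,"tz":0,"turn":0},{"grip":1,"tx":0.005,"ty":-0.31,"tz":0,"turn":0},{"grip":1,"tx":0.005,"ty":-0.31,"tz":-0.08,"turn":0},{"grip":1,"tx":0.005,"ty":-0.31,"tz":-0.18,"turn":0},{"grip":1,"tx":0.005,"ty":-0.31,"tz":-0.28,"turn":0},{"grip":1,"tx":0.005,"ty":-0.31,"tz":-0.38,"turn":0},{"grip":1,"tx":0.005,"ty":-0.31,"tz":-0.48,"turn":0},{"grip":1,"tx":0.005,"ty":-0.31,"tz":-0.57,"turn":0},{"grip":1,"tx":0.005,"ty":-0.31,"tz":-0.63,"turn":0},{"grip":1,"tx":0.005,"ty":-0.31,"tz":-0.66,"turn":0},{"grip":1,"tx":0.005,"ty":-0.31,"tz":-0.66,"turn":0}]'

```text
clock: 19.5
position: [0.4733, -0.3516, 0.091]
ee_rot: [-0.079, 3.135, 0.01]
force: [-0.3, -0.1, -0.7]
width: 0.233
```

>>> drive_tool --increments '[{"grip":1,"tx":0,"ty":-0.005,"tz":-0.03,"turn":0},{"grip":1,"tx":0,"ty":-0.005,"tz":-0.05,"turn":0},{"grip":1,"tx":0,"ty":-0.005,"tz":-0.062,"turn":0},{"grip":1,"tx":0,"ty":-0.005,"tz":-0.069,"turn":0},{"grip":1,"tx":0,"ty":-0.005,"tz":-0.069,"turn":0},{"grip":1,"tx":0,"ty":-0.005,"tz":-0.069,"turn":0}]'

```text
clock: 20.1
position: [0.4733, -0.3538, 0.0636]
ee_rot: [-0.079, 3.135, 0.01]
force: [-0.4, 1.2, -1.2]
width: 0.234
```

>>> drive_tool --increments '[{"grip":0,"tx":0,"ty":0,"tz":0,"turn":0},{"grip":0,"tx":0,"ty":0,"tz":0,"turn":0},{"grip":0,"tx":0,"ty":0,"tz":0,"turn":0},{"grip":0,"tx":0,"ty":0,"tz":0,"turn":0},{"grip":0,"tx":0,"ty":0,"tz":0,"turn":0},{"grip":0,"tx":0,"ty":0,"tz":0,"turn":0},{"grip":0,"tx":0,"ty":0,"tz":0,"turn":0}]'

```text
clock: 20.8
position: [0.4733, -0.3538, 0.0636]
ee_rot: [-0.079, 3.135, 0.01]
force: [-0.5, 0.4, 0.1]
width: 0.498
```

>>> drive_tool --increments '[{"grip":0,"tx":0,"ty":0,"tz":0.05,"turn":0},{"grip":0,"tx":0,"ty":0,"tz":0.12,"turn":0},{"grip":0,"tx":0,"ty":0,"tz":0.22,"turn":0},{"grip":0,"tx":0,"ty":0,"tz":0.32,"turn":0},{"grip":0,"tx":0,"ty":0,"tz":0.42,"turn":0},{"grip":0,"tx":0,"ty":0,"tz":0.52,"turn":0},{"grip":0,"tx":-0.1,"ty":0.06,"tz":0.6,"turn":0},{"grip":0,"tx":-0.1,"ty":0.15,"tz":0.6,"turn":0},{"grip":0,"tx":-0.1,"ty":0.25,"tz":0.6,"turn":0},{"grip":0,"tx":-0.1,"ty":0.35,"tz":0.6,"turn":0},{"grip":0,"tx":-0.1,"ty":0.45,"tz":0.6,"turn":0},{"grip":0,"tx":-0.1,"ty":0.55,"tz":0.6,"turn":0},{"grip":0,"tx":-0.1,"ty":0.65,"tz":0.6,"turn":0},{"grip":0,"tx":-0.1,"ty":0.75,"tz":0.6,"turn":0},{"grip":0,"tx":-0.1,"ty":0.75,"tz":0.6,"turn":0},{"grip":0,"tx":-0.1,"ty":0.75,"tz":0.6,"turn":0},{"grip":0,"tx":-0.1,"ty":0.75,"tz":0.6,"turn":0}]'

```text
clock: 22.5
position: [0.4332, -0.0549, 0.3037]
ee_rot: [-0.076, 3.135, 0.009]
force: [-0.5, -0.7, -0.0]
width: 0.502
```

```bash
python3 - <<'E'
from h import *
snap("top","pics/t8.png");snap("scene","pics/s8.png");o=observe();print(o["clock"],o["position"])
f=lambda n:cv2.imread("pics/"+n)
z=lambda i:cv2.resize(i,(400,300),interpolation=cv2.INTER_CUBIC)
A=[f(n)[180:312,345:465] for n in("t1.png","t8.png")];B=[f(n)[235:340,190:310] for n in("s1.png","s8.png")]
cv2.imwrite("pics/c9.png",np.vstack([np.hstack([z(i) for i in A]),np.hstack([z(i) for i in B])]))
E
```

```text
22.6 [ 0.43325642 -0.0551403   0.30366574]
```

View pics/c9.png

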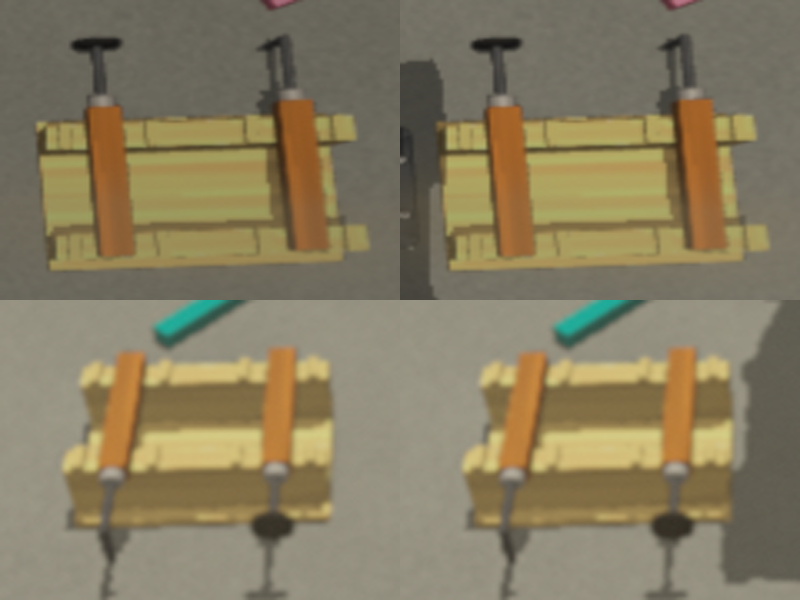

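The before and after pictures (left and right) match: both poles, the rest and the hook lie in the same place to within about a pixel.

```bash
python3 -c "
from cell import *
print(sign_off())"
```

```text
the job is handed in; nothing more can be done
None
```

The job is done and handed in at about 22.6 s. I took the hook pole from its rest, lowered the hook into the ring, pulled the sash down to its stop, unhooked, and laid the pole back.

- **Grasp:** on the first lift I started before the fingers had fully closed, so they held only the top 6 mm or so of the handle. I set the pole back on its berth and gripped again deeper. It did not slip after that.
- **Hooking:** before lowering, tip and ring measured within 1 mm of each other horizontally. The tip then went about 19 mm below the ring.
- **Sash:** the ring moved about 110 mm by camera (about 112 mm by the arm). I took it as at the stop because the pulling force rose from about 4 N to 14 N with no further travel. The last view also showed the sash's lower edge level with the ends of its side rails. The joint itself can't be read, and the sash's starting position was not measured.
- **Return:** pictures from before and after show both poles within about a pixel of where they lay, roughly 2 mm. The arm is clear of everything.

No check failed. The two cameras' sight lines missed each other by up to about 3 mm, in line with their stated calibration.

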